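# Set the turret wire stop to its third stop and hold it there

### The arm

A 6-joint arm with a two-finger parallel gripper is mounted at the origin on a cart in front of the work surface, level with it; the furniture and walls round the work are solid. World frame = base frame: x ahead of the robot, y to its left, z up, the work surface at z = 0. Lengths are in m, angles in degrees, forces in N, time in s.
With the tool pointing down it reaches from about 0.4 to 0.925 m from the base axis. Payload 12.5 kg.
Tool frame: the origin (TCP) lies midway between the tips of the shut fingers; the grasp point (between the pads) lies 19 mm behind it (bot.pinch_z is the distance from the TCP to the grasp point, in m); z points along the fingers, x is the direction in which the jaws open and shut, and the axes are right-handed (so a half turn about z gives the same grasp; the last joint's range is limited). The gripper opens to 95 mm and grips with 3 to 60 N. Pads are 20 mm wide; open, the fingers measure 119 mm over their backs; the gripper's body (75 mm by 180 mm) begins 59 mm behind the grasp point.
Start: joints at [65.168, 28.126, 89.318, -0, 62.55, -6.05], TCP at [0.201, 0.592, 0.215] pointing down, gripper open.
Joint ranges: [-177.58, 177.58], [-47.91, 125.51], [2.72, 160], [-65.01, 245.01], [3.68, 167.84], [-153.87, 153.87]. Speed limits (degrees/s): [127.2, 127.2, 159.86, 180, 180, 180].

### API

Orientations are given as a 3x3 rotation matrix whose columns are the frame's x, y, z axes.
In Python, from workcell import bot gives the robot as it stands. The module is installed in compiled form; this text tells all that it offers.
- The arm moves only by the shell command python3 -m crank 'ROWS'. ROWS is JSON, a list of rows, each an object with "slide": the shift along the tool's x, y, z in units of 40 mm (1.0 is 40 mm), a list of three; "angular": the turn, a rotation vector about the tool's x, y, z in units of 6 degrees (1.0 is 6 degrees), a list of three; "jaw": the opening in per cent of the stroke, from 0 (shut) to 100 (fully open). A call has exactly 8 rows; each row shifts and turns the pose as measured when the row begins, along the tool's axes as they then stand; what a row does not reach is not made up. A row lasts 1/12 s, in which the tool goes at most 41.7 mm and 7.16 degrees, less where a joint would pass 70% of its speed; a pose out of reach is approached as far as the arm can. A call is refused whole if a number of a shift passes 1 or a number of a turn 1, either way. A call with a gripper value outside its range is refused whole. The fingers move at their own pace and stop on an object; the grip force is fixed at half the most. Time passes only in rows, so rows that do not move let the fingers close, or fill a call up. It gives the time, the measured TCP pose, the force and the opening at its end, in the units of the state.
- bot.observe(): the state, without advancing time (a new reading comes with each control period).
- bot.get_image(name): name is "side" or "top" or "wrist"; returns the picture (480x640x3 uint8, blue, green, red); there is no depth.
- bot.camera_info(name): a dict with "fx", "fy", "cx", "cy" (pixels), "D" ([k1, k2, p1, p2, k3] as OpenCV has them; the pictures are not rectified), "pose" (4x4, takes a point from camera to world coordinates); the wrist camera has in their place "T_tool_cam" (4x4, takes a point from camera to tool coordinates, whose origin is the TCP and whose axes are the tool frame's). Camera axes: x right, y down, z forward; pixel columns grow to the right and rows downward; lengths in m; the calibration is good to about 2 mm. A picture is of the moment at which its call begins: read the wrist's pose just before it. camera_info takes no time and is no camera call.
- bot.sign_off(): hands the job in, once; it reports no verdict.
The state is a dict: "time_s": time; "joint_pos": joint angles; "joint_velocities": joint speeds; "tau": joint torques, N m; "position": TCP position; "tool_rot": TCP orientation; "ft_force": force on the tool from outside, world axes, zero at the start; "ft_torque": the same for the moment, N m; "width": finger opening in m.
Only numpy, scipy, OpenCV 4.12 (cv2) and the standard library are available. Lean on these libraries where they do the work, as an engineer would, in place of code of your own. Each camera call takes 0.05 s, during which the arm holds its last target. There are 200 camera calls.

### The job

The turret stop for the wire bender was left on an unknown stop. Fold its cover open until it leans back about 30 degrees past upright, so that the setting card inside can be read and the knob is clear, and leave it standing there on its stiff hinge. Then wind the bar knob anticlockwise back to its end stop, count three clicks clockwise to the third stop, and finish holding the knob gripped there, because the turret has no lock; leave the small things lying round it alone.

Things in the scene. Friction and masses are not known exactly. Their poses are not given: they have to be found in the camera images.
- turret_stop: Turret wire stop: grey base plate 182 x 150 x 12 mm fixed to the table, toothed wheel and black bar knob in its middle, flat grey sheet-metal cover over them. Origin on the table on the knob's upright axis; x points to the cover's hinge, z up; plate spans x -80 to 102, y -75 to 75 mm. Round the knob all ends at z 60 mm, but for the hinge and a rest post (x -54 mm, up to z 104 mm).
- cover_hinge (a point): The cover's hinge line, which runs along the base's y axis: 90 mm from the knob's axis in +x, 108 mm above the table. Fixed to the base.
- cover_bar (a point): Middle of the cover's bow handle: round steel bar, 10 mm diameter, 90 mm long between its two arms, parallel to the hinge, 188 mm from it and 38 mm clear of the cover plate's edge. Moves with the cover; shut, it lies 98 mm in front (-x of the base) of the knob's axis, 108 mm above the table. The bar may turn between the fingers as the cover swings.
- stop_cover (a joint): Cover angle about its hinge, rad: 0 = shut (level over the knob), 1.571 = upright, 2.094 = leaning 30 degrees back past upright, 3.0 = limit. As it grows the bar goes up and over towards the base's +x. Plate 144 mm wide, 3 mm thick. Stiff friction hinge: stays where it is left, takes about 4 N at the bar. Starts between 0 and 0.35.
- turret (a joint): Turret and knob angle, rad, growing clockwise from above: 0 = home at the end stop (solid stop at -0.03); a spring roller drops into a notch every 0.349 (20 degrees): stop 1 = 0.349, stop 2 = 0.698, stop 3 = 1.047, stop 5 = 1.745 (solid stop just beyond). About 0.2 N m to click on. Starts on stop 1, 2 or 3.
- bar_knob: Black bar knob on top of the turret, turning with it: straight bar 54 mm long, 14 mm thick, upright flat sides from z 67 to 98 mm above the table, on a round foot 37 mm across. Origin on the knob's axis at table height; x along the bar, y across the flat sides to be gripped, z up. At turret angle 0.524 the bar points along the base's x axis.
- bolt_1: Bystander: steel M8 bolt, 36 mm tall, standing on its head on the corner of the base plate. Leave alone.
- hex_key: Bystander: hex key 33 x 98 x 7 mm lying on the table before the cover's handle. Leave alone.
- gauge_block: Bystander: slotted steel gauge 22 x 56 x 12 mm on the table behind the hinge. Leave alone.
- clip_1: Bystander: black moulded clip 46 x 67 x 28 mm on the table before the cover's handle. Leave alone.

How it is judged:
By the outcome, as a careful person would: the job done as asked, in the order asked, and still so for the second after the job is handed in, while the arm keeps its last pose, push and grip.
It also fails if it takes over 58 s, if anything falls off the work surface, if the arm or the gripper's body presses on something with over 40 N, if the wrist force passes 120 N, or if a joint passes its speed limit or range.

## Working session

There is one attempt and no reset: what is moved stays moved. The work goes in short steps, Python scripts to look and compute and a shell command to move; the robot and the scene stay as the last step left them, time stands still between calls to the robot, and variables do not carry over. Pictures are saved under pics/ and viewed, about 8 in all and at most 12, crops included, and the job is handed in when it is done.

```bash
mkdir -p pics; python3 - <<'E'
from workcell import bot
import cv2,numpy as np
np.set_printoptions(precision=4,suppress=True)
for n in("top","side"):
    im=bot.get_image(n); cv2.imwrite(f"pics/{n}0.png",im)
    print(n,bot.camera_info(n))
print(bot.camera_info("wrist")); print(bot.observe(), bot.pinch_z)
E
```

```text
top {'fx': 530.527013432706, 'fy': 530.527013432706, 'cx': 316.9320863009493, 'cy': 244.13519349917752, 'D': array([-0.1092,  0.    ,  0.    ,  0.    ,  0.    ]), 'pose': array([[-0.0222, -0.9902,  0.1376,  0.3807],
       [-0.9997,  0.0231,  0.0048, -0.0188],
       [-0.0079, -0.1375, -0.9905,  0.9317],
       [ 0.    ,  0.    ,  0.    ,  1.    ]])}
side {'fx': 533.3844713612713, 'fy': 533.3844713612713, 'cx': 320.059850609936, 'cy': 251.35642318384427, 'D': array([-0.0585,  0.    ,  0.    ,  0.    ,  0.    ]), 'pose': array([[ 0.9847, -0.1117,  0.134 ,  0.3819],
       [-0.1739, -0.5636,  0.8076, -0.6947],
       [-0.0147, -0.8185, -0.5743,  0.5707],
       [ 0.    ,  0.    ,  0.    ,  1.    ]])}
{'fx': 408.7464371050143, 'fy': 408.7464371050143, 'cx': 315.8945641911665, 'cy': 239.03627196126007, 'D': array([-0.058,  0.   ,  0.   ,  0.   ,  0.   ]), 'T_tool_cam': array([[ 1.    , -0.0002, -0.    ,  0.0008],
       [ 0.0002,  0.9584,  0.2855, -0.0801],
       [-0.    , -0.2855,  0.9584, -0.1706],
       [ 0.    ,  0.    ,  0.    ,  1.    ]])}
{'time_s': 0.1, 'joint_pos': array([65.1674, 28.1628, 89.3459,  0.0018, 62.5504, -6.0507]), 'joint_velocities': array([-0.003 , -0.028 , -0.0477,  0.0466,  0.0048,  0.0059]), 'tau': array([  0.0017, -61.3617, -25.8605,   0.0694,   0.0471,  -0.0001]), 'position': array([0.2011, 0.5915, 0.2141]), 'tool_rot': array([[ 0.322 ,  0.9467, -0.0005],
       [ 0.9467, -0.322 , -0.0009],
       [-0.001 , -0.0001, -1.    ]]), 'ft_force': array([ 0.6858, -0.5343, -0.7725]), 'ft_torque': array([-0.0132, -0.0202,  0.0657]), 'width': 0.09512819865037522} 0.0188
```

View pics/top0.png

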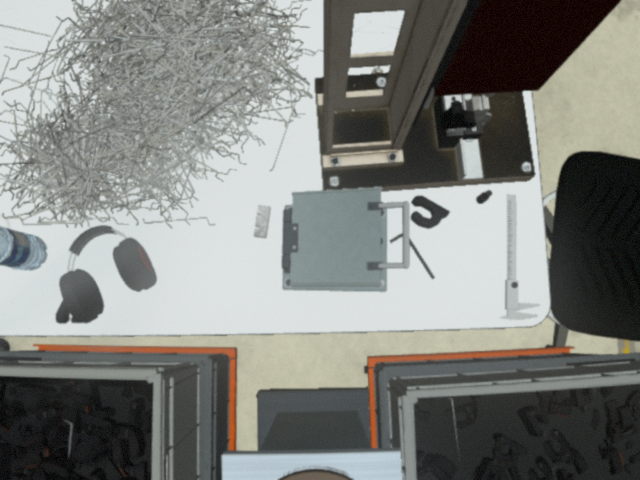

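View pics/side0.png

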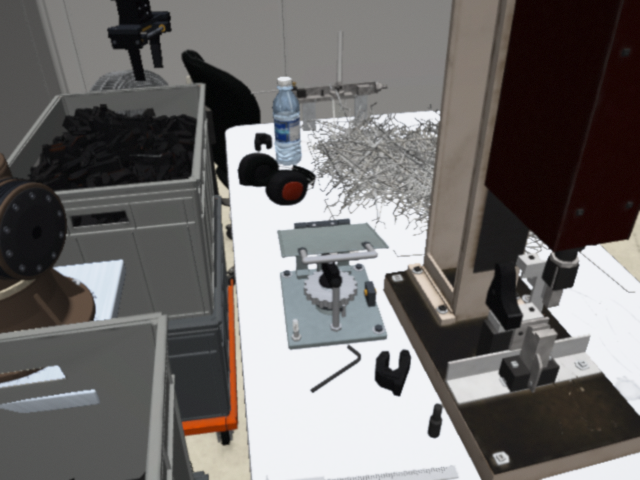

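The top view shows the turret with its hinge on the left (270–295, 240), which is world +y. The handle bar is at about (406, 235), and the press stands at the upper right. The side view shows the cover slightly open, the bar at about (340, 256), and the knob at (330, 272) with the post in front of it. I'll zoom both views.

```bash
python3 - <<'E'
import cv2,numpy as np
a=cv2.imread("pics/top0.png")[180:300,240:450]; b=cv2.imread("pics/side0.png")[210:360,265:405]
a=cv2.resize(a,None,fx=2.5,fy=2.5,interpolation=cv2.INTER_CUBIC); a=cv2.resize(cv2.imread("pics/top0.png")[185:305,265:425],None,fx=2.4,fy=2.4,interpolation=cv2.INTER_CUBIC)
b=cv2.resize(b,None,fx=2.9,fy=2.9,interpolation=cv2.INTER_CUBIC)
c=np.zeros((440,800,3),np.uint8); c[:a.shape[0],:a.shape[1]]=a; c[:b.shape[0],390:390+b.shape[1]]=b[:440]
cv2.imwrite("pics/z0.png",c)
E
```

```text
(no output)
```

View pics/z0.png

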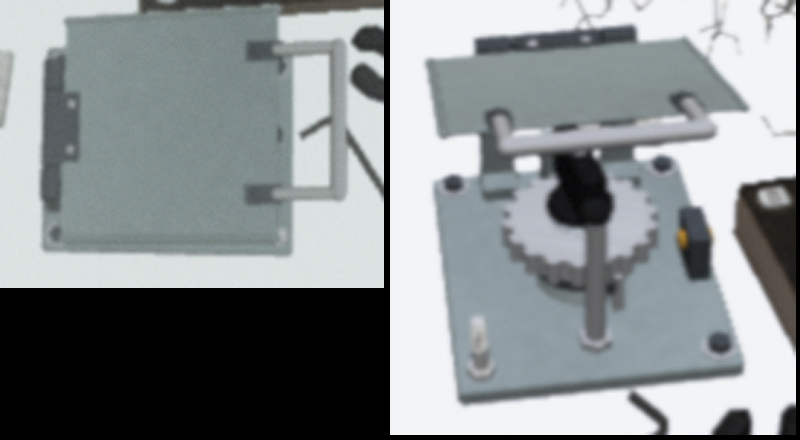

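```bash
cat > h.py <<'E'
from workcell import bot
import cv2,numpy as np
np.set_printoptions(precision=4,suppress=True)
def ray(n,p,T=None):
    c=bot.camera_info(n); K=np.array([[c['fx'],0,c['cx']],[0,c['fy'],c['cy']],[0,0,1]])
    q=cv2.undistortPoints(np.array([[p]],float),K,c['D'])[0,0]
    if T is None: T=c['pose']
    return T[:3,3],T[:3,:3]@np.array([q[0],q[1],1.])
def plane(n,p,z,T=None):
    o,d=ray(n,p,T); return o+d*(z-o[2])/d[2]
def tri(p,q,n="top",m="side",T=None,U=None):
    o,d=ray(n,p,T); o2,e=ray(m,q,U)
    s=np.linalg.lstsq(np.c_[d,-e],o2-o,rcond=None)[0]
    return (o+s[0]*d+o2+s[1]*e)/2, np.linalg.norm(o+s[0]*d-o2-s[1]*e)
def wristT():
    s=bot.observe(); T=np.eye(4); T[:3,:3]=s['tool_rot']; T[:3,3]=s['position']
    return T@bot.camera_info("wrist")['T_tool_cam']
E
python3 - <<'E'
from h import *
t=lambda u,v:(265+u/2.4,185+v/2.4); s=lambda u,v:(265+(u-390)/2.9,210+v/2.9)
print("bar far",tri(t(338,42),s(708,128)),"near",tri(t(337,198),s(505,143)))
for k,p in dict(fl=(461,398),fr=(742,368),bl=(437,183),post=(595,340),bolt=(481,368)).items(): print(k,plane("side",s(*p),.012))
print("top corners z12", plane("top",t(291,252),.012),plane("top",t(44,248),.012))
print("machine", plane("top",(330,188),.02),plane("top",(533,178),.02),plane("side",(387,275),.02))
print("hinge top",plane("top",t(52,50),.108),plane("top",t(52,208),.108))
E
```

```text
bar far (array([ 0.5453, -0.1475,  0.1673]), np.float64(0.0009106801230139494)) near (array([ 0.4515, -0.1425,  0.1681]), np.float64(0.0036162816232587314))
fl [ 0.4264 -0.1398  0.012 ]
fr [ 0.5704 -0.1458  0.012 ]
bl [0.4351 0.0395 0.012 ]
post [ 0.5007 -0.1111  0.012 ]
bolt [ 0.4392 -0.1205  0.012 ]
top corners z12 [ 0.4255 -0.1326  0.012 ] [0.4325 0.0456 0.012 ]
machine [ 0.6067 -0.0397  0.02  ] [ 0.6183 -0.4054  0.02  ] [ 0.6092 -0.0107  0.02  ]
hinge top [0.5575 0.0318 0.108 ] [0.4529 0.0333 0.108 ]
```

The cover stands at about 19°. The bar's middle is near (0.498, -0.145, 0.168), the knob's axis near (0.502, -0.061), and base +x points along (0.04, 1). I'll move over with the tool pointing down.

```bash
python3 -m crank '[{"slide":[-0.8,1,-0.3],"angular":[0,0,0],"jaw":40},{"slide":[-0.8,1,-0.3],"angular":[0,0,0],"jaw":40},{"slide":[-0.8,1,-0.3],"angular":[0,0,0],"jaw":40},{"slide":[-0.8,1,-0.3],"angular":[0,0,0],"jaw":40},{"slide":[-0.8,1,-0.3],"angular":[0,0,0],"jaw":40},{"slide":[-0.8,1,-0.3],"angular":[0,0,0],"jaw":40},{"slide":[-0.8,1,-0.3],"angular":[0,0,0],"jaw":40},{"slide":[-0.8,1,-0.3],"angular":[0,0,0],"jaw":40}]'
```

```text
time_s: 0.77
position: [0.3758, 0.3152, 0.288]
tool_rot: [[0.312, 0.95, -0.006], [0.95, -0.312, -0.007], [-0.009, -0.004, -1.0]]
ft_force: [1.6, 0.4, -0.1]
width: 0.0471
```

```bash
python3 -m crank '[{"slide":[-1,0.65,0],"angular":[0,0,0],"jaw":40},{"slide":[-1,0.65,0],"angular":[0,0,0],"jaw":40},{"slide":[-1,0.65,0],"angular":[0,0,0],"jaw":40},{"slide":[-1,0.65,0],"angular":[0,0,0],"jaw":40},{"slide":[-1,0.65,0],"angular":[0,0,0],"jaw":40},{"slide":[-1,0.65,0],"angular":[0,0,0],"jaw":40},{"slide":[-1,0.65,0],"angular":[0,0,0],"jaw":40},{"slide":[-1,0.65,0],"angular":[0,0,0],"jaw":40}]'
python3 -m crank '[{"slide":[0,0,0],"angular":[0,0,-0.7],"jaw":40},{"slide":[0,0,0],"angular":[0,0,-0.7],"jaw":40},{"slide":[0,0,0],"angular":[0,0,-0.7],"jaw":40},{"slide":[0,0,0],"angular":[0,0,-0.7],"jaw":40},{"slide":[0,0,0],"angular":[0,0,0],"jaw":40},{"slide":[0,0,0],"angular":[0,0,0],"jaw":40},{"slide":[0,0,0],"angular":[0,0,0],"jaw":40},{"slide":[0,0,0],"angular":[0,0,0],"jaw":40}]'
```

```text
time_s: 1.43
position: [0.4599, -0.0074, 0.2909]
tool_rot: [[0.311, 0.95, -0.003], [0.95, -0.311, -0.006], [-0.006, -0.001, -1.0]]
ft_force: [1.3, 0.6, -0.7]
width: 0.038
time_s: 2.1
position: [0.4607, -0.0168, 0.2891]
tool_rot: [[0.029, 1.0, -0.006], [1.0, -0.029, -0.006], [-0.006, -0.006, -1.0]]
ft_force: [1.3, 0.1, -0.4]
width: 0.038
```

```bash
python3 -m crank '[{"slide":[-0.55,0.18,0],"angular":[0,0,0],"jaw":40},{"slide":[-0.55,0.18,0],"angular":[0,0,0],"jaw":40},{"slide":[-0.55,0.18,0],"angular":[0,0,0],"jaw":40},{"slide":[-0.55,0.18,0],"angular":[0,0,0],"jaw":40},{"slide":[-0.55,0.18,0],"angular":[0,0,0],"jaw":40},{"slide":[-0.55,0.18,0],"angular":[0,0,0],"jaw":40},{"slide":[0,0,0],"angular":[0,0,0],"jaw":40},{"slide":[0,0,0],"angular":[0,0,0],"jaw":40}]'
python3 - <<'E'
from h import *
T=wristT(); im=bot.get_image("wrist"); cv2.imwrite("pics/w1.png",im); np.save("w1.npy",T); print(bot.observe()['position'])
E
```

```text
time_s: 2.77
position: [0.5012, -0.1539, 0.2897]
tool_rot: [[0.036, 0.999, -0.006], [0.999, -0.036, -0.006], [-0.006, -0.006, -1.0]]
ft_force: [-0.4, -0.4, -1.1]
width: 0.0381
[ 0.5012 -0.1537  0.2897]
```

View pics/w1.png

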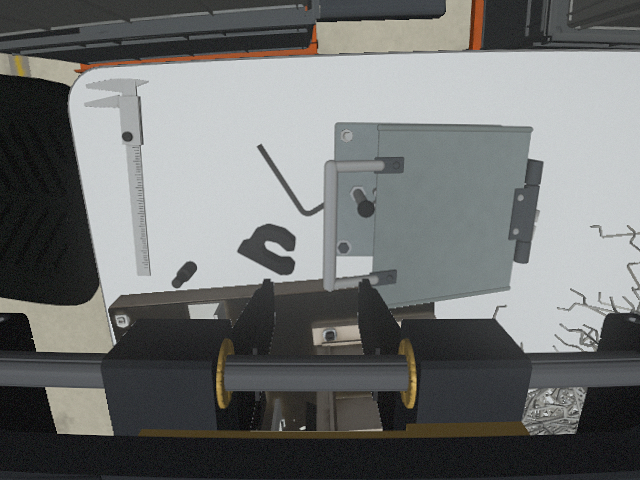

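The wrist view shows the bar from (330,165) to (328,287), with the cover to its right and the fingers at about (265,285) and (365,285). I'll refine the bar position with this view.

```bash
python3 - <<'E'
from h import *
T=np.load("w1.npy")
t=lambda u,v:(265+u/2.4,185+v/2.4); s=lambda u,v:(265+(u-390)/2.9,210+v/2.9)
for z in (.163,.168): print(plane("wrist",(330,165),z,T),plane("wrist",(328,287),z,T))
print(tri((328,287),s(708,128),"wrist","side",T),tri((330,165),s(505,143),"wrist","side",T))
print("plate left corner",plane("wrist",(335,123),.012,T))
E
```

```text
[ 0.4538 -0.1422  0.163 ] [ 0.5487 -0.1463  0.163 ]
[ 0.4533 -0.1423  0.168 ] [ 0.5466 -0.1463  0.168 ]
(array([ 0.5461, -0.1463,  0.1668]), np.float64(0.001879331563499611)) (array([ 0.4533, -0.1424,  0.1681]), np.float64(2.7662784042215948e-05))
plate left corner [ 0.4256 -0.1321  0.012 ]
```

```bash
python3 -m crank '[{"slide":[0.13,-0.02,0],"angular":[0,0,0],"jaw":40},{"slide":[0.13,-0.02,0.2],"angular":[0,0,0],"jaw":40},{"slide":[0,0,0.6],"angular":[0,0,0],"jaw":40},{"slide":[0,0,0.7],"angular":[0,0,0],"jaw":40},{"slide":[0,0,0.7],"angular":[0,0,0],"jaw":40},{"slide":[0,0,0.6],"angular":[0,0,0],"jaw":40},{"slide":[0,0,0.3],"angular":[0,0,0],"jaw":40},{"slide":[0,0,0],"angular":[0,0,0],"jaw":40}]'
```

```text
time_s: 3.48
position: [0.4974, -0.1336, 0.1608]
tool_rot: [[0.03, 1.0, -0.002], [1.0, -0.03, -0.007], [-0.007, -0.002, -1.0]]
ft_force: [0.6, -0.8, -0.2]
width: 0.0379
```

```bash
python3 -m crank '[{"slide":[-0.22,0.02,0],"angular":[0,0,0],"jaw":40},{"slide":[0,0,0.25],"angular":[0,0,0],"jaw":40},{"slide":[0,0,0],"angular":[0,0,0],"jaw":0},{"slide":[0,0,0],"angular":[0,0,0],"jaw":0},{"slide":[0,0,0],"angular":[0,0,0],"jaw":0},{"slide":[0,0,0],"angular":[0,0,0],"jaw":0},{"slide":[0,0,0],"angular":[0,0,0],"jaw":0},{"slide":[0,0,0],"angular":[0,0,0],"jaw":0}]'
```

```text
time_s: 4.15
position: [0.4986, -0.1439, 0.1536]
tool_rot: [[0.027, 1.0, 0.002], [1.0, -0.027, -0.013], [-0.013, 0.003, -1.0]]
ft_force: [0.6, 6.6, -7.0]
width: 0.0091
```

```bash
python3 -m crank '[{"slide":[0.12,0,-0.325],"angular":[0,0,0],"jaw":0},{"slide":[0.146,0,-0.315],"angular":[0,0,0],"jaw":0},{"slide":[0.168,0,-0.303],"angular":[0,0,0],"jaw":0},{"slide":[0.19,0,-0.29],"angular":[0,0,0],"jaw":0},{"slide":[0.21,0,-0.276],"angular":[0,0,0],"jaw":0},{"slide":[0.23,0,-0.26],"angular":[0,0,0],"jaw":0},{"slide":[0.25,0,-0.24],"angular":[0,0,0],"jaw":0},{"slide":[0.266,0,-0.22],"angular":[0,0,0],"jaw":0}]'
```

```text
time_s: 4.82
position: [0.5012, -0.0799, 0.2449]
tool_rot: [[0.032, 0.999, 0.005], [0.999, -0.032, -0.016], [-0.016, 0.006, -1.0]]
ft_force: [2.1, -2.2, -4.4]
width: 0.0091
```

```bash
python3 -m crank '[{"slide":[0.285,0,-0.2],"angular":[0,0,0],"jaw":0},{"slide":[0.297,0,-0.18],"angular":[0,0,0],"jaw":0},{"slide":[0.31,0,-0.155],"angular":[0,0,0],"jaw":0},{"slide":[0.32,0,-0.13],"angular":[0,0,0],"jaw":0},{"slide":[0.33,0,-0.107],"angular":[0,0,0],"jaw":0},{"slide":[0.337,0,-0.084],"angular":[0,0,0],"jaw":0},{"slide":[0.342,0,-0.06],"angular":[0,0,0],"jaw":0},{"slide":[0.345,0,-0.036],"angular":[0,0,0],"jaw":0}]'
```

```text
time_s: 5.48
position: [0.5059, 0.0322, 0.2864]
tool_rot: [[0.031, 0.999, 0.012], [0.999, -0.031, -0.019], [-0.019, 0.013, -1.0]]
ft_force: [9.2, -4.9, -18.2]
width: 0.009
```

```bash
python3 -m crank '[{"slide":[0.345,0,0.04],"angular":[0,0,0],"jaw":0},{"slide":[0.345,0,0.06],"angular":[0,0,0],"jaw":0},{"slide":[0.34,0,0.08],"angular":[0,0,0],"jaw":0},{"slide":[0.336,0,0.1],"angular":[0,0,0],"jaw":0},{"slide":[0.33,0,0.12],"angular":[0,0,0],"jaw":0},{"slide":[0.32,0,0.14],"angular":[0,0,0],"jaw":0},{"slide":[0.1,0,0.08],"angular":[0,0,0],"jaw":0},{"slide":[0,0,0],"angular":[0,0,0],"jaw":0}]'
python3 - <<'E'
from h import *
s=bot.observe(); print(s['position'],s['ft_force'])
for n in("side","top"): cv2.imwrite(f"pics/{n}2.png",bot.get_image(n))
a=cv2.imread("pics/side2.png")[150:350,220:420];b=cv2.imread("pics/top2.png")[170:310,200:400]
cv2.imwrite("pics/z2.png",np.hstack([cv2.resize(a,(400,400),interpolation=2),cv2.copyMakeBorder(cv2.resize(b,(400,280),interpolation=2),0,120,0,0,0)]))
E
```

```text
time_s: 6.15
position: [0.5098, 0.1255, 0.2639]
tool_rot: [[0.026, 0.999, 0.022], [0.999, -0.026, -0.026], [-0.025, 0.022, -0.999]]
ft_force: [6.8, -10.3, -11.8]
width: 0.0094
[0.5098 0.1255 0.2639] [  6.824  -10.3031 -11.7697]
```

View pics/z2.png

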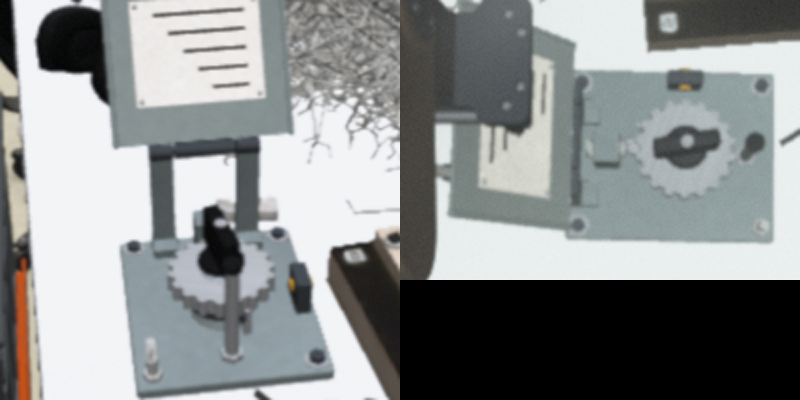

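The cover is open about 28° past upright with the card visible, and the knob in the top crop sits near stop 1. I'll nudge the cover a little further, release the bar and lift.

```bash
python3 -m crank '[{"slide":[0.22,0,0.18],"angular":[0,0,0],"jaw":0},{"slide":[0.06,0,0.05],"angular":[0,0,0],"jaw":0},{"slide":[0,0,0],"angular":[0,0,0],"jaw":40},{"slide":[0,0,0],"angular":[0,0,0],"jaw":40},{"slide":[0,0,0],"angular":[0,0,0],"jaw":40},{"slide":[0,0,0],"angular":[0,0,0],"jaw":40},{"slide":[0,0,-0.3],"angular":[0,0,0],"jaw":40},{"slide":[0,0,-0.5],"angular":[0,0,0],"jaw":40}]'
python3 -m crank '[{"slide":[0,0,-0.8],"angular":[0,0,0],"jaw":40},{"slide":[0,0,-0.9],"angular":[0,0,0],"jaw":40},{"slide":[0,0,-0.5],"angular":[0,0,1],"jaw":40},{"slide":[0,0,0],"angular":[0,0,1],"jaw":40},{"slide":[0,0,0],"angular":[0,0,1],"jaw":40},{"slide":[0,0,0],"angular":[0,0,1],"jaw":40},{"slide":[0,0,0],"angular":[0,0,1],"jaw":40},{"slide":[0,0,0],"angular":[0,0,1],"jaw":40}]'
```

```text
time_s: 6.92
position: [0.5063, 0.1397, 0.2868]
tool_rot: [[0.026, 1.0, 0.015], [0.999, -0.026, -0.023], [-0.023, 0.015, -1.0]]
ft_force: [0.6, 0.4, 0.0]
width: 0.0369
time_s: 7.58
position: [0.5031, 0.142, 0.3851]
tool_rot: [[0.628, 0.778, 0.019], [0.778, -0.628, -0.02], [-0.004, 0.027, -1.0]]
ft_force: [0.5, 0.1, -0.5]
width: 0.0381
```

```bash
python3 -m crank '[{"slide":[-0.48,0.39,0],"angular":[0,0,0.95],"jaw":40},{"slide":[-0.44,0.44,0],"angular":[0,0,0.95],"jaw":40},{"slide":[-0.4,0.48,0],"angular":[0,0,0.95],"jaw":40},{"slide":[-0.35,0.51,0],"angular":[0,0,0.95],"jaw":40},{"slide":[-0.3,0.54,0],"angular":[0,0,0.95],"jaw":40},{"slide":[-0.24,0.57,0],"angular":[0,0,0.95],"jaw":40},{"slide":[-0.19,0.59,0],"angular":[0,0,0.95],"jaw":40},{"slide":[0,0,0],"angular":[0,0,0],"jaw":40}]'
python3 - <<'E'
from h import *
T=wristT(); np.save("w3.npy",T); w=bot.get_image("wrist"); cv2.imwrite("pics/w3.png",w)
for n in("side","top"): cv2.imwrite(f"pics/{n}3.png",bot.get_image(n))
a=cv2.imread("pics/side3.png")[130:350,240:420]
c=np.zeros((600,800,3),np.uint8); c[:300,:400]=cv2.resize(w,(400,300)); c[:440,400:760]=cv2.resize(a,(360,440),interpolation=2)
t=cv2.resize(cv2.imread("pics/top3.png")[185:305,245:405],(400,300),interpolation=2); c[300:,:400]=t
cv2.imwrite("pics/z3.png",c)
E
```

```text
time_s: 8.25
position: [0.4967, -0.0371, 0.3896]
tool_rot: [[0.988, 0.155, 0.017], [0.155, -0.988, -0.018], [0.014, 0.02, -1.0]]
ft_force: [0.5, 0.4, 0.4]
width: 0.0381
```

View pics/z3.png

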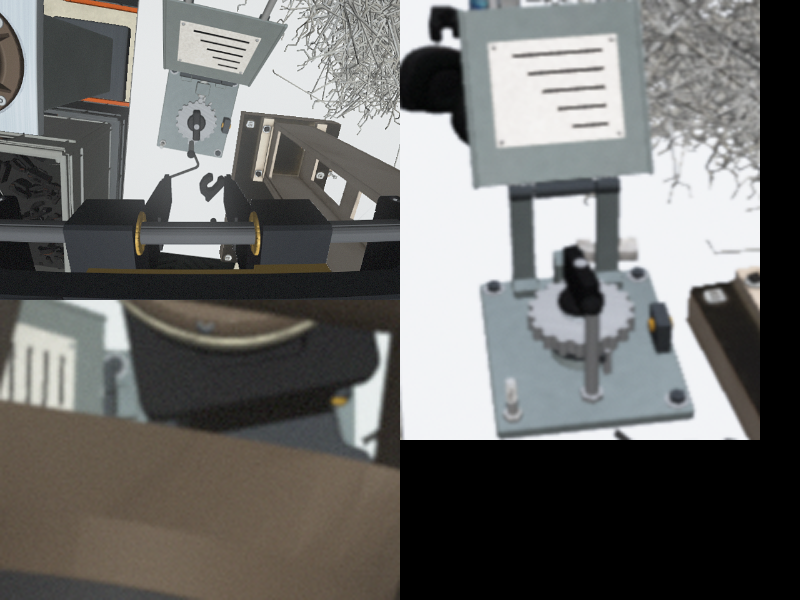

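The cover stays standing with its card visible. The knob is at about (314,195) in the wrist image, so I'll measure it there and in the earlier top view.

```bash
python3 - <<'E'
from h import *
T=np.load("w3.npy"); w=cv2.imread("pics/w3.png")
x0,y0=235,95
c=cv2.resize(w[y0:y0+170,x0:x0+160],None,fx=3.5,fy=3.5,interpolation=2)
cv2.imwrite("pics/z4.png",c)
t2=cv2.imread("pics/top2.png")
for name,im,box,n,TT in(("wrist",w,(290,165,335,230),"wrist",T),("top",t2,(318,225,368,258),"top",None)):
    g=im[box[1]:box[3],box[0]:box[2]].max(2); m=(g<55).astype(np.uint8)
    k,l,st,ce=cv2.connectedComponentsWithStats(m); i=1+np.argmax(st[1:,4]); 
    cn=cv2.findContours((l==i).astype(np.uint8),0,1)[0][0]
    P=np.argwhere(l==i)[:,::-1]+np.array(box[:2])
    W=np.array([plane(n,p,.095,TT)[:2] for p in P.astype(float)]); mu=W.mean(0); e,v=np.linalg.eigh(np.cov((W-mu).T)); d=v[:,1]
    print(name,st[i],mu,(W.max(0)-W.min(0)),"yaw",np.degrees(np.arctan2(d[1],d[0]))%180,np.sqrt(e))
E
```

```text
wrist [21 11  3  1  3] [ 0.4957 -0.0257] [0.0022 0.0003] yaw 8.79413507573355 [0.     0.0011]Traceback (most recent call last):
  File "<stdin>", line 9, in <module>
    return _wrapfunc(a, 'argmax', axis=axis, out=out, **kwds)
    return bound(*args, **kwds)
ValueError: attempt to get argmax of an empty sequence
```

View pics/z4.png

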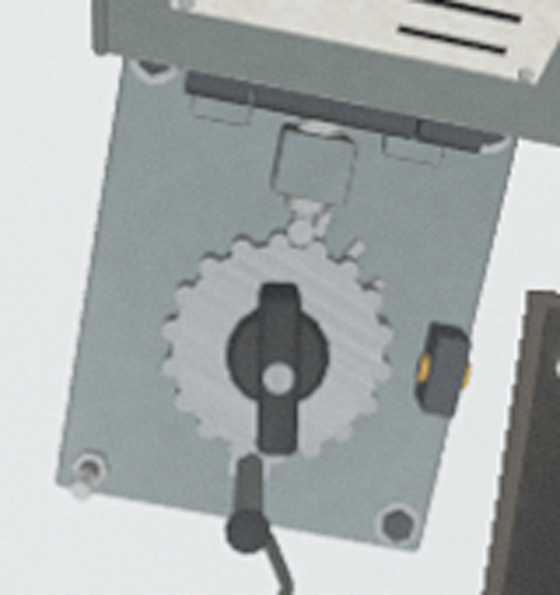

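The knob's bar is clear: its centre screw is at crop (278,378), its top face runs from (280,303) to (277.5,453), and the plate edges are visible.

```bash
python3 - <<'E'
from h import *
T=np.load("w3.npy"); c=lambda u,v:(235+u/3.5,95+v/3.5)
P=lambda u,v,z:plane("wrist",c(u,v),z,T)
yaw=lambda a,b:np.degrees(np.arctan2((b-a)[1],(b-a)[0]))%180
print("axis",P(278,378,.098))
print("bar yaw",yaw(P(277.5,453,.098),P(280,303,.098)),yaw(P(258,450,.098),P(262,310,.098)),yaw(P(297,450,.098),P(298,310,.098)))
fl,fr,bl,br=P(58,483,.012),P(415,548,.012),P(124,60,.012),P(515,150,.012)
print(fl,fr,"left",yaw(fl,bl),"right",yaw(fr,br),"front",yaw(fl,fr))
E
```

```text
axis [ 0.5032 -0.0556  0.098 ]
bar yaw 97.94691075902473 97.05933905532028 98.70239282180938
[ 0.4269 -0.1301  0.012 ] [ 0.5729 -0.1357  0.012 ] left 87.92662933685449 right 87.02029045382626 front 177.8034082740115
```

```bash
python3 -m crank '[{"slide":[0.02,0.2,0],"angular":[0.2,-0.13,0],"jaw":45},{"slide":[0.02,0.2,0.5],"angular":[0,0,0],"jaw":45},{"slide":[0,0,0.9],"angular":[0,0,0],"jaw":45},{"slide":[0,0,0.9],"angular":[0,0,0],"jaw":45},{"slide":[0,0,0.9],"angular":[0,0,0],"jaw":45},{"slide":[0,0,0.9],"angular":[0,0,0],"jaw":45},{"slide":[0,0,0.5],"angular":[0,0,0],"jaw":45},{"slide":[0,0,0],"angular":[0,0,0],"jaw":45}]'
python3 -c "
from h import *
s=bot.observe();print(s['position'],s['tool_rot'],s['ft_force'])"
```

```text
time_s: 9.07
position: [0.5027, -0.0409, 0.2018]
tool_rot: [[0.982, 0.187, 0.007], [0.187, -0.982, 0.003], [0.008, -0.002, -1.0]]
ft_force: [-0.3, 0.2, -0.1]
width: 0.0428
[ 0.5027 -0.0409  0.2018] [[ 0.9824  0.1868  0.0071]
 [ 0.1867 -0.9824  0.003 ]
 [ 0.0076 -0.0016 -1.    ]] [-0.2987  0.1586 -0.1066]
```

```bash
python3 -m crank '[{"slide":[-0.04,0.2,0],"angular":[0,0,0.3],"jaw":45},{"slide":[-0.03,0.2,0.3],"angular":[0,0,0.2],"jaw":45},{"slide":[0,0,0.6],"angular":[0,0,0],"jaw":45},{"slide":[0,0,0.7],"angular":[0,0,0],"jaw":45},{"slide":[0,0,0.5],"angular":[0,0,0],"jaw":45},{"slide":[0,0,0.2],"angular":[0,0,0],"jaw":45},{"slide":[0,0,0],"angular":[0,0,0],"jaw":45},{"slide":[0,0,0],"angular":[0,0,0],"jaw":45}]'
python3 - <<'E'
from h import *
T=wristT(); cv2.imwrite("pics/w5.png",bot.get_image("wrist")); cv2.imwrite("pics/side5.png",bot.get_image("side"))
w=cv2.imread("pics/w5.png");a=cv2.imread("pics/side5.png")[150:350,250:400]
cv2.imwrite("pics/z5.png",np.hstack([cv2.resize(w,(480,360)),cv2.resize(a,(270,360),interpolation=2)]))
E
```

```text
time_s: 9.73
position: [0.5107, -0.0574, 0.1177]
tool_rot: [[0.991, 0.133, 0.022], [0.133, -0.991, -0.0], [0.022, 0.003, -1.0]]
ft_force: [-1.0, 0.1, 0.0]
width: 0.0429
```

View pics/z5.png

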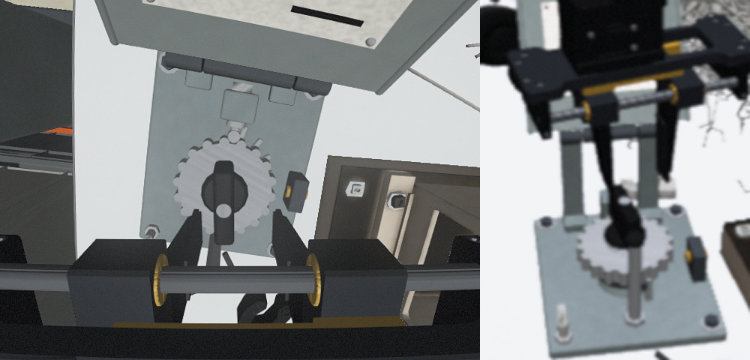

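The fingers straddle the knob but sit about 8 mm too far in world x. I'll correct that and descend.

```bash
python3 -m crank '[{"slide":[-0.19,0,0],"angular":[0.03,-0.2,0],"jaw":45},{"slide":[0,0,0],"angular":[0,0,0],"jaw":45},{"slide":[0,0,0.2],"angular":[0,0,0],"jaw":45},{"slide":[0,0,0.3],"angular":[0,0,0],"jaw":45},{"slide":[0,0,0.3],"angular":[0,0,0],"jaw":45},{"slide":[0,0,0.2],"angular":[0,0,0],"jaw":45},{"slide":[0,0,0],"angular":[0,0,0],"jaw":45},{"slide":[0,0,0],"angular":[0,0,0],"jaw":45}]'
```

```text
time_s: 10.5
position: [0.5043, -0.059, 0.0796]
tool_rot: [[0.991, 0.133, 0.007], [0.133, -0.991, -0.002], [0.007, 0.003, -1.0]]
ft_force: [-0.4, 0.2, -0.6]
width: 0.0428
```

```bash
python3 -m crank '[{"slide":[-0.03,-0.04,0.2],"angular":[0,0,0],"jaw":45},{"slide":[0,0,0.15],"angular":[0,0,0],"jaw":45},{"slide":[0,0,0],"angular":[0,0,0],"jaw":45},{"slide":[0,0,0],"angular":[0,0,0],"jaw":0},{"slide":[0,0,0],"angular":[0,0,0],"jaw":0},{"slide":[0,0,0],"angular":[0,0,0],"jaw":0},{"slide":[0,0,0],"angular":[0,0,0],"jaw":0},{"slide":[0,0,0],"angular":[0,0,0],"jaw":0}]'
python3 -c "
from h import *
s=bot.observe();print(s['position'],s['tool_rot'],s['ft_force'],s['ft_torque'])"
```

```text
time_s: 11.17
position: [0.5022, -0.0577, 0.0668]
tool_rot: [[0.991, 0.134, 0.007], [0.134, -0.991, -0.003], [0.006, 0.004, -1.0]]
ft_force: [-5.2, -3.0, 18.9]
width: 0.0222
[ 0.5022 -0.0577  0.0668] [[ 0.991   0.134   0.0067]
 [ 0.134  -0.991  -0.0028]
 [ 0.0063  0.0037 -1.    ]] [-5.2276 -2.9504 18.866 ] [-0.4794  1.0381 -0.016 ]
```

The grip stopped at 22 mm with 19 N upward, so the fingertips are touching the knob's foot. I'll raise a few mm and close again.

```bash
python3 -m crank '[{"slide":[0,0,-0.18],"angular":[0,0,0],"jaw":25},{"slide":[0,0,-0.05],"angular":[0,0,0],"jaw":20},{"slide":[0,0,0],"angular":[0,0,0],"jaw":0},{"slide":[0,0,0],"angular":[0,0,0],"jaw":0},{"slide":[0,0,0],"angular":[0,0,0],"jaw":0},{"slide":[0,0,0],"angular":[0,0,0],"jaw":0},{"slide":[0,0,0],"angular":[0,0,0],"jaw":0},{"slide":[0,0,0],"angular":[0,0,0],"jaw":0}]'
python3 -c "
from h import *
s=bot.observe();print(s['position'],s['tool_rot'],s['ft_force'],s['ft_torque'],s['joint_pos'])"
```

```text
time_s: 11.83
position: [0.5022, -0.058, 0.0779]
tool_rot: [[0.991, 0.134, 0.008], [0.134, -0.991, -0.004], [0.007, 0.005, -1.0]]
ft_force: [-0.7, -1.0, 4.0]
width: 0.0139
[ 0.5022 -0.058   0.0779] [[ 0.9909  0.1341  0.008 ]
 [ 0.1342 -0.991  -0.0035]
 [ 0.0074  0.0046 -1.    ]] [-0.6755 -0.9833  4.039 ] [-0.2286  0.5685 -0.03  ] [-14.0281  29.6687 114.0499  -0.1471  35.788  -21.6187]
```

```bash
python3 -m crank '[{"slide":[0,0,0],"angular":[0,0,0],"jaw":25},{"slide":[0,0,0],"angular":[0,0,0],"jaw":25},{"slide":[0,0,0.13],"angular":[0,0,0],"jaw":25},{"slide":[0,0,0],"angular":[0,0,0],"jaw":0},{"slide":[0,0,0],"angular":[0,0,0],"jaw":0},{"slide":[0,0,0],"angular":[0,0,0],"jaw":0},{"slide":[0,0,0],"angular":[0,0,0],"jaw":0},{"slide":[0,0,0],"angular":[0,0,0],"jaw":0}]'
python3 -c "
from h import *
s=bot.observe();print(s['position'],s['tool_rot'],s['ft_force'],s['ft_torque'],s['joint_pos'])"
```

```text
time_s: 12.5
position: [0.5022, -0.0579, 0.0714]
tool_rot: [[0.991, 0.134, 0.007], [0.134, -0.991, -0.003], [0.007, 0.004, -1.0]]
ft_force: [0.2, 1.2, 1.4]
width: 0.014
[ 0.5022 -0.0579  0.0714] [[ 0.9909  0.1342  0.007 ]
 [ 0.1343 -0.9909 -0.0033]
 [ 0.0065  0.0042 -1.    ]] [0.1773 1.1703 1.3904] [-0.0761  0.3893  0.001 ] [-14.0195  30.3167 114.2786  -0.1458  34.9704 -21.6157]
```

The knob is gripped: width 14 mm, jaw yaw 7.7°, which matches stop 1. I'll wind anticlockwise.

```bash
python3 -m crank '[{"slide":[0,0,0],"angular":[0,0,-0.5],"jaw":0},{"slide":[0,0,0],"angular":[0,0,-0.5],"jaw":0},{"slide":[0,0,0],"angular":[0,0,-0.5],"jaw":0},{"slide":[0,0,0],"angular":[0,0,-0.5],"jaw":0},{"slide":[0,0,0],"angular":[0,0,-0.5],"jaw":0},{"slide":[0,0,0],"angular":[0,0,-0.5],"jaw":0},{"slide":[0,0,0],"angular":[0,0,0],"jaw":0},{"slide":[0,0,0],"angular":[0,0,0],"jaw":0}]'
python3 -c "
from h import *
s=bot.observe();R=s['tool_rot'];print(np.degrees(np.arctan2(R[1,0],R[0,0])),s['position'],R[:,2],s['ft_force'],s['ft_torque'])"
```

```text
time_s: 13.17
position: [0.5027, -0.0576, 0.0714]
tool_rot: [[0.896, 0.444, 0.008], [0.444, -0.896, -0.003], [0.006, 0.006, -1.0]]
ft_force: [0.6, -0.2, 2.1]
width: 0.014
26.366737660078208 [ 0.5027 -0.0576  0.0714] [ 0.0078 -0.0026 -1.    ] [ 0.6421 -0.151   2.0978] [-0.1794  0.2347  0.5314]
```

```bash
python3 -m crank '[{"slide":[0,0,0],"angular":[0,0,-0.4],"jaw":0},{"slide":[0,0,0],"angular":[0,0,-0.4],"jaw":0},{"slide":[0,0,0],"angular":[0,0,-0.4],"jaw":0},{"slide":[0,0,0],"angular":[0,0,-0.4],"jaw":0},{"slide":[0,0,0],"angular":[0,0,-0.4],"jaw":0},{"slide":[0,0,0],"angular":[0,0,-0.4],"jaw":0},{"slide":[0,0,0],"angular":[0,0,-0.4],"jaw":0},{"slide":[0,0,0],"angular":[0,0,-0.4],"jaw":0}]'
python3 -c "
from h import *
s=bot.observe();R=s['tool_rot'];print(np.degrees(np.arctan2(R[1,0],R[0,0])),s['position'],R[:,2],s['ft_force'],s['ft_torque'])"
```

```text
time_s: 13.83
position: [0.5034, -0.0583, 0.0714]
tool_rot: [[0.714, 0.7, 0.01], [0.7, -0.714, 0.0], [0.007, 0.007, -1.0]]
ft_force: [-1.0, -5.2, -1.0]
width: 0.0183
44.46606433531646 [ 0.5034 -0.0583  0.0714] [ 0.0103  0.0002 -0.9999] [-1.0314 -5.2191 -1.02  ] [-0.9792  0.1475 -1.0903]
```

The tool went to 44° while the width opened to 18 mm, so the knob hit the end stop and the pads twisted on it. I'll release, square up at 28° and regrip to read the knob's angle.

```bash
python3 -m crank '[{"slide":[0,0,0],"angular":[0,0,0.5],"jaw":30},{"slide":[0,0,0],"angular":[0,0,0.7],"jaw":30},{"slide":[0,0,0],"angular":[0,0,0.7],"jaw":30},{"slide":[0,0,0],"angular":[0,0,0.7],"jaw":30},{"slide":[0,0,0],"angular":[0,0,0],"jaw":30},{"slide":[0,0,0],"angular":[0,0,0],"jaw":30},{"slide":[0,0,0],"angular":[0,0,0],"jaw":30},{"slide":[0,0,0],"angular":[0,0,0],"jaw":30}]'
python3 - <<'E'
from h import *
s=bot.observe();R=s['tool_rot'];print(np.degrees(np.arctan2(R[1,0],R[0,0])),s['position'],R[:,2],s['ft_force'],s['ft_torque'])
np.save("w6.npy",wristT()); w=bot.get_image("wrist"); cv2.imwrite("pics/w6.png",w)
cv2.imwrite("pics/z6.png",cv2.resize(w[150:400,160:480],None,fx=2.4,fy=2.4,interpolation=2))
E
```

```text
time_s: 14.5
position: [0.5037, -0.0589, 0.0709]
tool_rot: [[0.885, 0.466, 0.011], [0.466, -0.885, 0.001], [0.01, 0.005, -1.0]]
ft_force: [0.2, -0.3, -0.6]
width: 0.0284
27.77475989120781 [ 0.5037 -0.0589  0.0709] [ 0.0115  0.0007 -0.9999] [ 0.2274 -0.2655 -0.6337] [-0.0668  0.0092  0.0089]
```

View pics/z6.png

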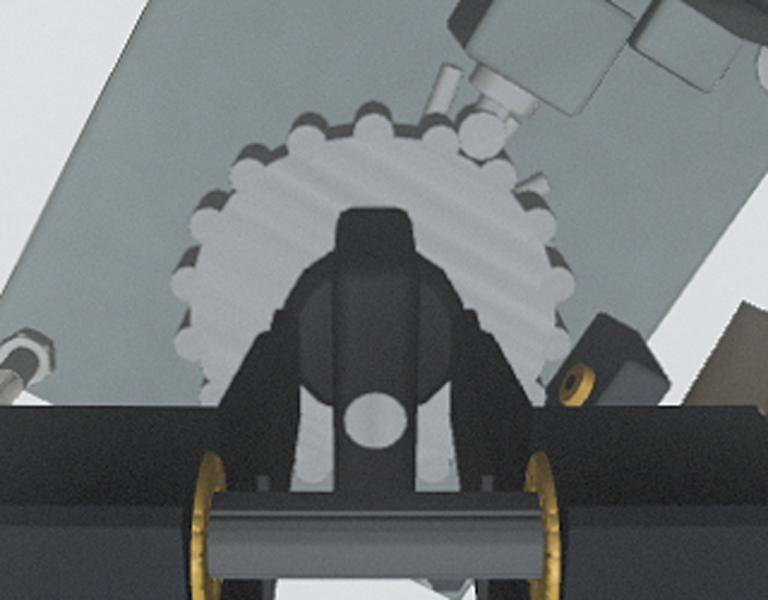

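The bar stands square to the jaws at yaw 27.8° and the roller is seated in its notch, so the knob is home. I'll regrip and turn clockwise.

```bash
python3 -m crank '[{"slide":[0,0,0],"angular":[0,0,0],"jaw":0},{"slide":[0,0,0],"angular":[0,0,0],"jaw":0},{"slide":[0,0,0],"angular":[0,0,0],"jaw":0},{"slide":[0,0,0],"angular":[0,0,0],"jaw":0},{"slide":[0,0,0],"angular":[0,0,0],"jaw":0},{"slide":[0,0,0],"angular":[0,0,0.4],"jaw":0},{"slide":[0,0,0],"angular":[0,0,0.5],"jaw":0},{"slide":[0,0,0],"angular":[0,0,0.5],"jaw":0}]'
python3 -m crank '[{"slide":[0,0,0],"angular":[0,0,0.5],"jaw":0},{"slide":[0,0,0],"angular":[0,0,0.5],"jaw":0},{"slide":[0,0,0],"angular":[0,0,0.5],"jaw":0},{"slide":[0,0,0],"angular":[0,0,0.3],"jaw":0},{"slide":[0,0,0],"angular":[0,0,0],"jaw":0},{"slide":[0,0,0],"angular":[0,0,0],"jaw":0},{"slide":[0,0,0],"angular":[0,0,0],"jaw":0},{"slide":[0,0,0],"angular":[0,0,0],"jaw":0}]'
python3 -c "
from h import *
s=bot.observe();R=s['tool_rot'];print(np.degrees(np.arctan2(R[1,0],R[0,0])),s['position'],R[:,2],s['ft_force'],s['ft_torque'])"
```

```text
time_s: 15.22
position: [0.5031, -0.0585, 0.071]
tool_rot: [[0.942, 0.335, 0.01], [0.335, -0.942, 0.0], [0.009, 0.003, -1.0]]
ft_force: [1.2, 3.4, 2.5]
width: 0.0159
time_s: 15.88
position: [0.5023, -0.0583, 0.0709]
tool_rot: [[0.99, 0.144, 0.007], [0.144, -0.99, 0.001], [0.007, 0.0, -1.0]]
ft_force: [0.7, -0.5, 0.5]
width: 0.0142
8.266930499249078 [ 0.5023 -0.0583  0.0709] [ 0.0072  0.0008 -1.    ] [ 0.7299 -0.4922  0.5221] [-0.0468  0.4219 -0.3351]
```

Stop 1 reached at yaw 8.3°. On to stop 2.

```bash
python3 -m crank '[{"slide":[0,0,0],"angular":[0,0,0.4],"jaw":0},{"slide":[0,0,0],"angular":[0,0,0.45],"jaw":0},{"slide":[0,0,0],"angular":[0,0,0.5],"jaw":0},{"slide":[0,0,0],"angular":[0,0,0.5],"jaw":0},{"slide":[0,0,0],"angular":[0,0,0.5],"jaw":0},{"slide":[0,0,0],"angular":[0,0,0.5],"jaw":0},{"slide":[0,0,0],"angular":[0,0,0.4],"jaw":0},{"slide":[0,0,0],"angular":[0,0,0],"jaw":0}]'
python3 -c "
from h import *
s=bot.observe();R=s['tool_rot'];print(np.degrees(np.arctan2(R[1,0],R[0,0])),s['position'],R[:,2],s['ft_force'],s['ft_torque'])"
```

```text
time_s: 16.55
position: [0.5015, -0.0578, 0.0709]
tool_rot: [[0.981, -0.196, 0.006], [-0.196, -0.981, -0.001], [0.006, -0.001, -1.0]]
ft_force: [-0.1, -2.3, 0.6]
width: 0.0138
-11.290395591207831 [ 0.5015 -0.0578  0.0709] [ 0.0056 -0.0006 -1.    ] [-0.1167 -2.258   0.5986] [-0.104   0.2808 -0.2993]
```

Stop 2 reached at -11.3° (nominal -12.3°). On to stop 3 at -32.3°.

```bash
python3 -m crank '[{"slide":[0,0,0],"angular":[0,0,0.4],"jaw":0},{"slide":[0,0,0],"angular":[0,0,0.5],"jaw":0},{"slide":[0,0,0],"angular":[0,0,0.5],"jaw":0},{"slide":[0,0,0],"angular":[0,0,0.5],"jaw":0},{"slide":[0,0,0],"angular":[0,0,0.5],"jaw":0},{"slide":[0,0,0],"angular":[0,0,0.5],"jaw":0},{"slide":[0,0,0],"angular":[0,0,0.5],"jaw":0},{"slide":[0,0,0],"angular":[0,0,0],"jaw":0}]'
python3 - <<'E'
from h import *
s=bot.observe();R=s['tool_rot'];print(np.degrees(np.arctan2(R[1,0],R[0,0])),s['position'],R[:,2],s['ft_force'],s['ft_torque'],s['width'])
E
```

```text
time_s: 17.22
position: [0.5009, -0.0576, 0.0709]
tool_rot: [[0.855, -0.519, 0.004], [-0.519, -0.855, -0.002], [0.005, -0.001, -1.0]]
ft_force: [-0.1, -0.6, 0.3]
width: 0.0139
-31.237865394959528 [ 0.5009 -0.0576  0.0709] [ 0.0044 -0.0021 -1.    ] [-0.0848 -0.6204  0.2623] [-0.1093  0.2974 -0.4252] 0.01392577645697457
```

```bash
python3 -m crank '[{"slide":[0,0,0],"angular":[0,0,0.15],"jaw":0},{"slide":[0,0,0],"angular":[0,0,0],"jaw":0},{"slide":[0,0,0],"angular":[0,0,0],"jaw":0},{"slide":[0,0,0],"angular":[0,0,0],"jaw":0},{"slide":[0,0,0],"angular":[0,0,0],"jaw":0},{"slide":[0,0,0],"angular":[0,0,0],"jaw":0},{"slide":[0,0,0],"angular":[0,0,0],"jaw":0},{"slide":[0,0,0],"angular":[0,0,0],"jaw":0}]'
python3 - <<'E'
from h import *
s=bot.observe();R=s['tool_rot'];print(np.degrees(np.arctan2(R[1,0],R[0,0])),s['position'],R[:,2],s['ft_force'],s['ft_torque'],s['width'])
w=bot.get_image("wrist"); cv2.imwrite("pics/w7.png",w); sd=bot.get_image("side"); cv2.imwrite("pics/side7.png",sd)
cv2.imwrite("pics/z7.png",np.hstack([cv2.resize(w[100:400,120:460],(476,420),interpolation=2),cv2.resize(sd[120:400,220:420],(300,420),interpolation=2)]))
E
```

```text
time_s: 17.88
position: [0.5009, -0.0576, 0.0709]
tool_rot: [[0.851, -0.525, 0.005], [-0.525, -0.851, -0.002], [0.005, -0.001, -1.0]]
ft_force: [0.1, -1.2, 0.9]
width: 0.0141
-31.702037641901832 [ 0.5009 -0.0576  0.0709] [ 0.0045 -0.0017 -1.    ] [ 0.0797 -1.1559  0.9496] [ 0.0011  0.3401 -0.3041] 0.01413252490820965
```

View pics/z7.png

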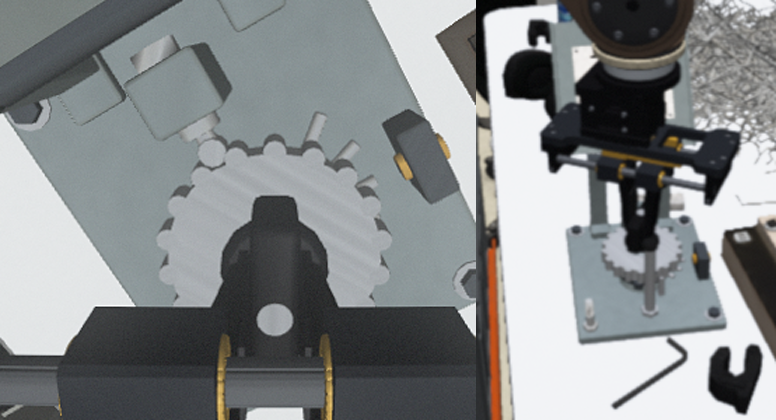

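```bash
python3 - <<'E'
from h import *
T=np.load("w3.npy"); w=lambda u,v:(u/.625,v/.625); s=lambda u,v:(240+(u-400)/2,130+v/2)
P=[tri(w(*a),s(*b),"wrist","side",T) for a,b in (((181,22),(487,42)),((266,40),(612,32)),((178,47),(497,147)),((253,72),(622,138)))]
for p in P: print(p)
f=(P[0][0]+P[1][0])/2; n=(P[2][0]+P[3][0])/2; d=f-n; print("lean from card",np.degrees(np.arctan2(d[1],d[2])))
for h in(.030,.034): m=f-np.array([0,h,.108]); print("lean rel hinge",np.degrees(np.arctan2(m[1],m[2])))
cv2.imwrite("pics/z8.png",np.hstack([cv2.resize(cv2.imread("pics/w3.png")[0:150,240:470],(460,300),interpolation=2),cv2.resize(cv2.imread("pics/side3.png")[100:240,260:380],(300,300),interpolation=2)]))
E
```

```text
(array([0.4576, 0.0989, 0.2115]), np.float64(0.0013786657542497658))
(array([0.5633, 0.0954, 0.2131]), np.float64(0.008585029558309157))
(array([0.4554, 0.0739, 0.1286]), np.float64(0.004877867566613721))
(array([0.5683, 0.0563, 0.1363]), np.float64(0.016747960733046116))
lean from card 21.85555786682333
lean rel hinge 32.766084096796234
lean rel hinge 31.18518735727137
```

View pics/z8.png

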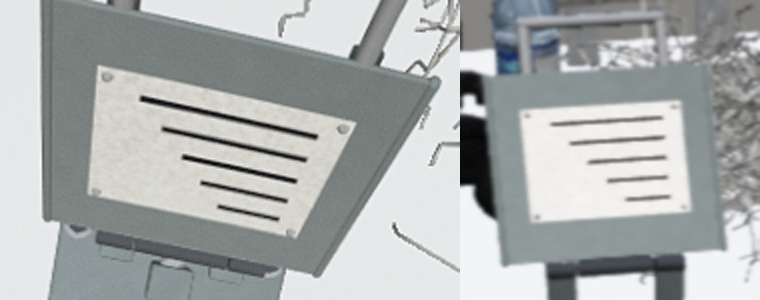

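```bash
python3 - <<'E'
from h import *
T=np.load("w3.npy"); w=lambda p:(240+p[0]/2,p[1]/2); s=lambda p:(260+(p[0]-460)/2.5,100+p[1]/2.143)
W=[(107,77),(343,129),(96,192),(291,233),(45,3),(438,80),(45,218),(317,275)]
S=[(527,115),(676,107),(536,218),(684,208),(487,77),(712,66),(502,262),(722,248)]
Q=[tri(w(a),s(b),"wrist","side",T) for a,b in zip(W,S)]
for q in Q: print(q)
X=np.array([q[0] for q in Q])
for i in (0,4):
    d=X[i]+X[i+1]-X[i+2]-X[i+3]; print(np.degrees(np.arctan2(d[1],d[2])),np.linalg.norm(d)/2)
# side only: bar in side view intersected with circle about the hinge
for u in [(520,22),(660,17)]:
    o,d=ray("side",s(u))
    for h in(.031,.035):
        t=np.linspace(.5,1.6,20001); P=o+t[:,None]*d; e=np.hypot(P[:,1]-h,P[:,2]-.108)-.188
        for j in np.where(e[:-1]*e[1:]<0)[0]: print(h,P[j],np.degrees(np.arctan2(P[j,1]-h,P[j,2]-.108)))
E
```

```text
(array([0.4616, 0.0974, 0.2071]), np.float64(0.0005051708502946559))
(array([0.5588, 0.0937, 0.2061]), np.float64(0.0012463346979741774))
(array([0.4594, 0.055 , 0.142 ]), np.float64(0.0003280884435503542))
(array([0.5566, 0.051 , 0.142 ]), np.float64(0.0006133808148612827))
(array([0.4383, 0.1148, 0.2327]), np.float64(0.001984339423323219))
(array([0.5865, 0.1138, 0.2286]), np.float64(0.002646434081729942))
(array([0.4337, 0.0388, 0.116 ]), np.float64(1.492571585344047e-05))
(array([0.579 , 0.0325, 0.1149]), np.float64(0.001698398777390381))
33.344141785991255 0.07739493346498091
34.321291424750044 0.13964625256130064
0.031 [0.4573 0.0591 0.2939] 8.592246660201129
0.031 [0.4643 0.1299 0.2679] 31.73009434313582
0.035 [0.457  0.0568 0.2947] 6.657528408471114
0.035 [0.4653 0.1392 0.2645] 33.660547535665074
0.031 [0.5385 0.0472 0.2953] 4.948756658386349
0.031 [0.5583 0.1409 0.2605] 35.77643750013959
0.035 [0.5383 0.0462 0.2957] 3.421919782828928
0.035 [0.56   0.1489 0.2575] 37.30150586881761
```

```bash
python3 -c "
from workcell import bot
s=bot.observe();print(s['time_s'],s['width'],s['ft_force']);print(bot.sign_off())"
```

```text
17.9833 0.013501626049882273 [-0.51274238 -1.40190871 -0.28071135]
the job is handed in; nothing more can be done
None
```

The cover is open, the knob was wound back to its end stop and brought forward three clicks to stop 3, and I handed the job in at about 18 s with the knob still gripped. I don't have a verdict, because handing in reports none.

- **Cover:** it was about 18° open at the start. I swung it over by its bar and it stands by itself with the setting card readable. The last measurement puts it at about 33–34° past upright, so about 3° more than the 30° asked. Another estimate, from the bar in the side view alone, spread between 32° and 37°. I left it there because correcting it would have meant letting go of the knob after setting it.
- **Knob:** it started on stop 1. At the end stop the pads twisted about 15° on the bar. I regripped squarely, and the picture there showed the knob at home with the roller in its notch. The jaw then read 8.3°, -11.3° and -31.7° at the three stops, where stop 3 should be about -32.3°.
- **Final hold:** the last picture shows the roller in a notch and the jaws square on the bar, closed on its 14 mm thickness. Forces were about 1.5 N.
- **Forces and bystanders:** the highest force I read was about 20 N, when the fingertips briefly touched the knob's foot before I raised them. The bolt, hex key and clip were still in place in the last side picture. The gauge block was not visible there and I did not check it again.

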